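# Set the portioning gauge to the tall-post mark and lock it

## Robot

A 6-joint arm with a two-finger parallel gripper is mounted at the origin on a cart in front of the work surface, level with it; the furniture and walls round the work are solid. World frame = base frame: x ahead of the robot, y to its left, z up, the work surface at z = 0. Lengths are in mm, angles in rad, forces in N, time in s.
With the tool pointing down it reaches from about 275 to 750 mm from the base axis. Payload 10.2 kg.
Tool frame: the origin (TCP) lies midway between the tips of the shut fingers; the grasp point (between the pads) lies 19 mm behind it; z points along the fingers, y is the line along which they close (so a half turn about z gives the same grasp; the last joint's range is limited). The gripper opens to 85 mm and grips with 20 to 120 N. Pads are 22 mm wide; open, the fingers measure 114 mm over their backs; the gripper's body (76 mm by 85 mm) begins 54 mm behind the grasp point. The pads swing forward as they close: fully open they stand 13 mm farther back than shut.
Start: joints at [0.988, 0.313, 1.498, -0, 1.331, -0.223], TCP at [184.858, 491.384, 193.094] pointing down, gripper open.
Joint ranges: [-2.94, 2.94], [-0.97, 2.17], [0.19, 2.56], [-1.23, 4.37], [0.02, 3.11], [-2.88, 2.88]. Speed limits (rad/s): [2.39, 2.39, 3.01, 3.14, 3.14, 3.14].

## Interface

Orientations are given as a unit quaternion [w, x, y, z].
In Python, from rig import ctrl gives the robot as it stands.
- The arm moves only by the tool send_rows, never from a script. Its argument "targets" is a list of rows, each a list of 7 numbers: the closure, from -1 (fully open) to 1 (shut), so that 0 is half open, then the shift along the tool's x, y, z in m, then the turn, a rotation vector about the tool's x, y, z in rad. In form: [[claw, dx, dy, dz, ax, ay, az], ...]. A call has exactly 10 rows; each row shifts and turns the commanded pose from where the row before left it, along the tool's axes as they then stand; what a row does not reach is not made up. A row lasts 1/8 s, in which the tool goes at most 62.5 mm and 10.7 degrees, less where a joint would pass 70% of its speed; a pose out of reach is approached as far as the arm can. A call with a gripper value outside its range is refused whole. The fingers move at their own pace and stop on an object; "squeeze" is the grip in N (left out, the last holds). Time passes only in rows, so rows that do not move let the fingers close, or fill a call up. It gives the time, the measured TCP pose, the force, the opening and the grip force at its end, in the units of the state.
- ctrl.sense(): the state, without advancing time (a new reading comes with each control period).
- ctrl.capture(name): name is "side" or "top" or "wrist"; returns a dict with "img" (384x512x3 uint8, red, green, blue), "camera_matrix" (3x3 intrinsics, pixels), "R" (3x3) and "t" (3): a world point X has camera coordinates R X + t. Camera axes: x right, y down, z forward; pixel columns grow to the right and rows downward; lengths in mm; the calibration is good to about 2 mm. A picture is of the moment at which its call begins. There is no depth.
- ctrl.finish_job(): hands the job in; it is judged then, once.
Trained networks look in a picture, given as the dict that the camera call returned (one of the last four; its "shot" number tells which), for a name from the list of things; names that differ only in an ending like _2 or _b are one class to them, and where a whole thing is asked for, a point or a joint stands for the part that bears it (a point fixed in the world has none). Each returns a list of dicts, best first, with "score" (0 to 1); they miss things now and then, are a little off and sometimes report something else, mostly with a low value. They report only what shows in the picture. A call takes as long as a camera call.
- ctrl.boxes_of(query, picture): "extent" ([left, top, width, height] in pixels, round what is visible of it).
- ctrl.landmark_of(query, picture): "point" ([column, row] in pixels: a listed point, or the origin of a listed thing).
The state is a dict: "time_s": time; "joints": joint angles; "dq": joint speeds; "tau": joint torques, N m; "eef_pos": TCP position; "ee_rot": TCP orientation; "force": force on the tool from outside, world axes, zero at the start; "wrist_torque": the same for the moment, N m; "grip_width": opening from 0.0 (shut) to 1.0 (fully open); "grip_force": force on a finger pad.
Only numpy, scipy, OpenCV 4.12 (cv2) and the standard library are available. Lean on these libraries where they do the work, as an engineer would, in place of code of your own. Each camera call takes 0.05 s, during which the arm holds its last target. There are 200 camera calls.

## Task

Set the portioning gauge: push its sliding stop along the rail until it clicks into the notch of the index block with the tall post, and only then press the stop's lock pin fully down. Do it gently, touching with the fingertips only and never gripping or lifting anything, and leave everything else on the table where it is.

Things in the scene. Friction and masses are not known exactly. Their poses are not given: they have to be found in the camera images.
- gauge: portioning gauge fixed on the table: white board 145x360x10 mm with a steel rail (22 mm wide, top 18 mm above the table) along it. Origin on the table under mid-rail; y along the rail, x across it, away from the robot. The board spans x -65 to +80 mm, y -180 to +180 mm; end caps at y = +-172 mm are 25 mm high. Nothing on it lifts off
- stop (a joint): place of the sliding stop along the rail (m), growing toward the gauge's +y, 0 at mid-rail, range -0.135 to +0.135. About 1.5 N of friction and light damping. A thin plate on the stop's near side reaches to gauge x = -86 mm; an arm on its far side carries an upright steel barrel (gauge x 25 to 47 mm, top 60 mm above the table) with a sprung nose below
- stop_middle (a point): point in the middle of the stop's grey block, 30 mm above the table, at gauge x = -14 mm; axes as the gauge. The block is 60 mm long along the rail, with flat end faces square to the rail 30 mm either side of this point (push these); 63 mm across (gauge x -45 to +18 mm), from 12 to 46 mm above the table
- stop_nose (a point): point at the tip of the stop's sprung nose, at gauge x = +36 mm, 22 mm above the table, level with stop_middle along the rail; axes as the gauge. Climbing a block's first hump takes about 5 N; the push fades to nothing near its crest, and some 3 mm on the stop jumps ahead into the notch; leaving takes about 5 N again. Let go within 6 mm of the notch's middle, it centres itself
- tall_block_notch (a point): middle of the notch of the index block with the tall post, at gauge x = +36 mm, 22 mm above the table; axes as the gauge. Two round humps, crests 10 mm either side of the notch along the rail, 28 mm above the table. The post, 13 mm thick, stands behind it at gauge x = +64 mm, top 69 mm above the table. On either half of the rail, 75 to 105 mm from its middle
- low_block_notch (a point): the same point of the other index block, which is alike but has no post; on the other half of the rail
- lock_top (a point): middle of the flat top of the lock pin, a steel button 20 mm wide standing 14 mm out of the top of the stop's grey block when up (60 mm above the table), straight above stop_middle; fully down it is 52 mm above the table
- lock (a joint): travel of the lock pin (m): 0 up, 0.008 fully down; needs about 4 N to move, then stays where it is left
- shaker: white salt shaker, 41x42x84 mm, standing behind the gauge; bystander, origin under its middle
- sauce_cup: empty white ramekin, 65 mm wide, 37 mm high, on the table by the right-hand (-y) end of the gauge; bystander, origin under its middle
- service_bell: domed service bell, 85 mm wide, 64 mm high, on the left; bystander, origin under its middle
- sachets: black sachet caddy, 90x64x60 mm, at the back; bystander, origin under its middle
- tape: roll of tape lying flat, 98 mm wide, 24 mm high, back right; bystander, origin under its middle
- tongs_1: steel tongs, 33x254x20 mm, lying on the left; bystander, origin under the middle
- roll: rolled napkin with cutlery, 42x222x38 mm, lying on the left; bystander, origin under the middle

How it is judged (in metres and radians):
On the way, in this order (a step that is already met when the one before it is completed fails the run):
1. the stop sits in the tall-post block's notch with the lock pin still up (y of stop_nose in the frame of tall_block_notch between -0.003 and 0.003 m and value of joint lock below 0.003 m), for 0.3 s.
2. the lock pin is pressed fully down (value of joint lock above 0.0065 m), for 0.2 s.
At the end, for the whole second after the job is handed in: The stop's nose rests within 3 mm of the middle of the tall-post block's notch, the lock pin is at least 6.5 mm of its 8 mm down, and the stop is still (y of stop_nose in the frame of tall_block_notch between -0.003 and 0.003 m and value of joint lock above 0.0065 m and velocity of joint stop between -0.005 and 0.005 m/s); the robot touches nothing.
It fails at once if the lock pin was pressed while the stop was not in the notch of the tall-post block (value of joint lock above 0.004 m and not (y of stop_nose in the frame of tall_block_notch between -0.005 and 0.005 m)).
It fails at once if the fingers gripped or forced the stop (over 35 N before the pin is down) (contact force between the fingers and gauge above 35 N and value of joint lock below 0.006 m).
It fails at once if the gauge was pressed with over 80 N (contact force between the fingers and gauge above 80 N).
It fails at once if the arm, not the fingers, bore on the gauge with over 35 N (contact force between the arm and gauge above 35 N).
It fails at once if a bystander was moved more than 15 mm, lifted or knocked over (distance of any of shaker, sauce_cup, service_bell, sachets, tape, tongs_1, roll from where it was at the start of the episode above 0.015 m or angle between any of shaker, sauce_cup, service_bell, sachets, tape, tongs_1, roll's own z axis and vertical above 0.5 rad).
It also fails if it takes over 48 s, if anything falls off the work surface, if the arm or the gripper's body presses on something with over 40 N, if the wrist force passes 120 N, or if a joint passes its speed limit or range.

## Working session

There is one attempt and no reset: what is moved stays moved. The work goes in short steps, Python scripts to look and compute and a tool call to move; the robot and the scene stay as the last step left them, time stands still between calls to the robot, and variables do not carry over. Pictures are saved under pics/ and viewed, at most 10 in all, crops included, and the job is handed in when it is done.

Besides the shell and the picture viewer there is one more tool, called after "Request:" by a JSON object that holds its "api" and its "payload", one argument or row to a line. send_rows: Moves the arm, as the interface text tells. Its arguments: {"type":"object","properties":{"targets":{"type":"array"},"squeeze":{"type":"number"}},"required":["targets"]}

```bash
mkdir -p pics; cat > h.py <<'E'
import numpy as np, cv2
from rig import ctrl
def ray(p,px):
    K=np.array(p["camera_matrix"]);R=np.array(p["R"]);t=np.array(p["t"])
    d=R.T@np.linalg.solve(K,[px[0],px[1],1]);return -R.T@t,d
def atz(p,px,z):
    c,d=ray(p,px);return c+d*(z-c[2])/d[2]
def proj(p,X):
    q=np.array(p["camera_matrix"])@(np.array(p["R"])@np.array(X)+np.array(p["t"]));return q[:2]/q[2]
def tri(obs):
    A=np.zeros((3,3));b=np.zeros(3)
    for p,px in obs:
        c,d=ray(p,px);d=d/np.linalg.norm(d);M=np.eye(3)-np.outer(d,d);A+=M;b+=M@c
    return np.linalg.solve(A,b)
E
python3 - <<'E'
from h import *
np.set_printoptions(precision=1,suppress=True)
Z=dict(gauge=0,stop_middle=30,stop_nose=22,tall_block_notch=22,low_block_notch=22,lock_top=60,shaker=0,sauce_cup=0,service_bell=0)
P={n:ctrl.capture(n) for n in("side","top")}
for n,p in P.items(): cv2.imwrite(f"pics/{n}0.png",cv2.cvtColor(p["img"],cv2.COLOR_RGB2BGR)); print(n,ray(p,(256,192))[0])
for k,z in Z.items():
    o=[]
    for n,p in P.items():
        r=ctrl.landmark_of(k,p)[:2]
        for q in r: print(k,n,round(q["score"],2),np.array(q["point"]),atz(p,q["point"],z))
        if r:o.append((p,r[0]["point"]))
    if len(o)==2: print("   tri",tri(o))
s=ctrl.sense();print(s)
E
```

```text
side [ 127.2 -828.6  589.5]
top [ 451.2   49.3 1163. ]
gauge side 0.95 [241.3 220.9] [506.9  11.6   0. ]
gauge side 0.62 [241.1 199.8] [555.2 119.4   0. ]
gauge top 0.73 [275.4 215.9] [502.6 -10.5   0. ]
   tri [500.   -8.9  14. ]
stop_middle side 0.97 [243.3 214.8] [505.   -5.8  30. ]
stop_middle top 0.84 [278.3 217.6] [496.3 -17.4  30. ]
   tri [497.6 -17.6  38.4]
stop_nose side 0.82 [257.6 214.9] [545.5 -10.9  22. ]
stop_nose top 0.93 [279.6 204.2] [536.3 -22.2  22. ]
stop_nose top 0.62 [283.9 220.8] [487.  -34.3  22. ]
   tri [537.5 -22.4  30.3]
tall_block_notch side 0.56 [238.5 204. ] [522.4  65.   22. ]
tall_block_notch side 0.4 [302.4 271. ] [ 530.2 -263.2   22. ]
tall_block_notch top 0.69 [243.7 202.7] [541.4  84.5  22. ]
   tri [537.7  86.8   7.2]
low_block_notch side 0.59 [276.  237.1] [ 540.2 -124.5   22. ]
low_block_notch top 0.62 [308.5 202.5] [ 540.9 -108.3   22. ]
   tri [ 544.5 -111.    11.8]
lock_top side 0.63 [242.5 212.9] [486.7 -40.6  60. ]
lock_top top 0.59 [282.5 222.4] [481.3 -27.5  60. ]
   tri [486.1 -29.9  53.8]
shaker side 0.96 [296.7 223.1] [640.  -62.8   
[... 158 characters left out ...]
 [257.6 213. ] [566.3  30.    0. ]
sauce_cup top 0.63 [351.8 202.2] [ 542.9 -242.9    0. ]
   tri [ 541.4 -242.4   -1.2]
service_bell side 0.67 [211.4 174.5] [535.6 321.    0. ]
service_bell side 0.54 [171.4 171. ] [420.  404.5   0. ]
service_bell top 0.55 [167.1 204.6] [538.6 316.6   0. ]
   tri [536.4 316.9   1.7]
{'time_s': 1.0, 'joints': array([ 1. ,  0.3,  1.5, -0. ,  1.3, -0.2]), 'dq': array([-0.,  0.,  0.,  0.,  0., -0.]), 'tau': array([ -0. , -41.2, -26. ,  -0. ,   0. ,   0. ]), 'eef_pos': array([184.9, 491.4, 193.1]), 'ee_rot': array([0. , 0.2, 1. , 0. ]), 'force': array([-0.2, -0.2,  0.5]), 'wrist_torque': array([-0., -0.,  0.]), 'grip_force': 0.0, 'grip_width': 1.0006563621722737}
```

```bash
python3 - <<'E'
import cv2
a=cv2.imread("pics/top0.png")[150:270,190:370];b=cv2.imread("pics/side0.png")[150:290,180:340]
cv2.imwrite("pics/t1.png",cv2.resize(a,None,fx=4.4,fy=4.4,interpolation=cv2.INTER_CUBIC))
cv2.imwrite("pics/s1.png",cv2.resize(b,None,fx=4.2,fy=4.2,interpolation=cv2.INTER_CUBIC))
E
```

```text
(no output)
```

View pics/t1.png

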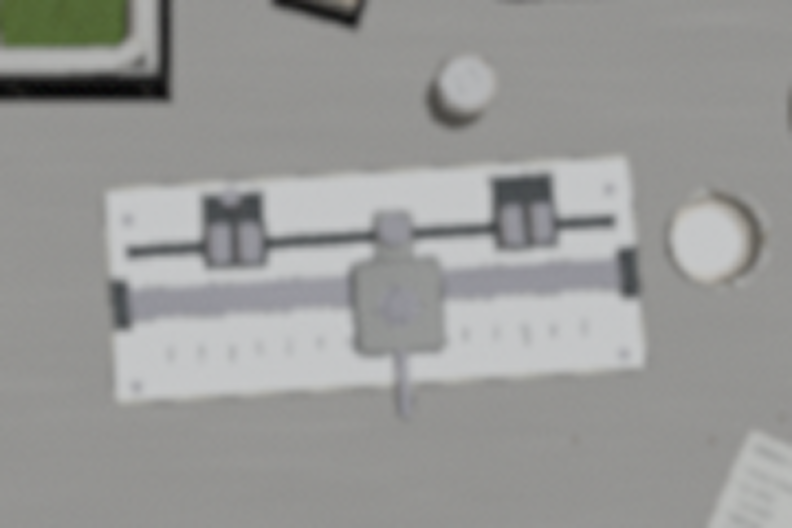

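View pics/s1.png

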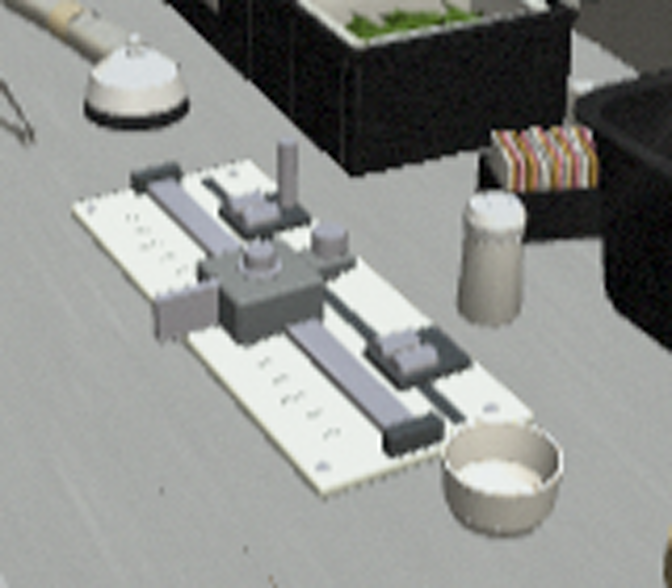

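The post stands on the left (+y) block: crop humps at about (219,243) and (252,241) in the top view. The stop is mid-rail, with its pin at about (397,303), and it has to go toward +y.

```bash
python3 - <<'E'
from h import *
np.set_printoptions(precision=1,suppress=True)
p=ctrl.capture("top");f=lambda u,z:atz(p,(u[0]/4.4+190,u[1]/4.4+150),z)
c=[f(u,10) for u in((107,190),(628,157),(645,367),(118,402))]
for q in c:print(q)
print("len",[np.linalg.norm(c[i]-c[(i+1)%4]) for i in range(4)])
uy=(c[0]-c[1]+c[3]-c[2]);uy/=np.linalg.norm(uy);ux=np.array([uy[1],-uy[0],0])
m=sum(c)/4;o=m-7.5*ux;print("yaw",np.degrees(np.arctan2(-uy[0],uy[1])),"origin",o)
def g(n,X):print(n,X,"gauge",(X-o)@ux,(X-o)@uy)
g("tall",f((235.5,242),28));g("low",f((527.5,223),28));g("barrel",f((394,227),60));g("pin",f((398,301),60))
g("blkL",f((352,312),46));g("blkR",f((443,305),46));g("plate",f((403,415),40))
g("endcapL",f((121,305),25));g("endcapR",f((628,272),25))
print("goal stop 0.09 ->", o+90*uy-14*ux)
E
```

```text
[571.5 173.2  10. ]
[ 592.4 -184.2   10. ]
[ 449. -192.   10.]
[427.6 164.8  10. ]
len [np.float64(358.00687931438387), np.float64(143.6796408915977), np.float64(357.4712038270584), np.float64(144.1022453353963)]
yaw 3.3872591184448955 origin [502.6 -10.   10. ]
tall [534.1  84.8  28. ] gauge 36.97865574125037 92.80271296814888
low [ 545.8 -111.7   28. ] gauge 37.0974509368692 -104.03481769427734
barrel [541.  -19.7  60. ] gauge 37.71318448830635 -11.985237236550596
pin [492.7 -21.8  60. ] gauge -10.613568981447344 -11.165293895042742
blkL [486.2   7.7  46. ] gauge -15.38835152394913 18.64060844485249
blkR [490.4 -52.3  46. ] gauge -14.686053376364987 -41.50330590912289
plate [418.6 -25.4  40. ] gauge -84.80591209227494 -10.462351121710187
endcapL [492.4 161.7  25. ] gauge -0.0721429461030308 171.99506863589616
endcapR [ 512.6 -179.1   25. ] gauge -0.027261694000836712 -169.43278758874388
goal stop 0.09 -> [483.4  79.   10. ]
```

Request:
{"api": "send_rows", "payload": {
  "targets": [
    [1, 0, 0, 0, 0, 0, 0.165],
    [1, 0, 0, 0, 0, 0, 0.165],
    [1, 0, 0, 0, 0, 0, 0.165],
    [1, 0, 0, 0, 0, 0, 0.165],
    [1, 0, 0, 0, 0, 0, 0.165],
    [1, 0, 0, 0, 0, 0, 0.165],
    [1, 0, 0, 0, 0, 0, 0.162],
    [1, -0.05, 0.023, 0, 0, 0, 0],
    [1, -0.05, 0.023, 0, 0, 0, 0],
    [1, -0.05, 0.023, 0, 0, 0, 0]
  ],
  "squeeze": 20
}}

```text
time_s: 2.3
eef_pos: [263.1, 344.3, 193.2]
ee_rot: [0.0, 0.686, 0.728, 0.0]
force: [1.0, -0.4, 0.6]
grip_width: -0.0
grip_force: 0.0
```

```bash
cat >> h.py <<'E'
from scipy.spatial.transform import Rotation
O=np.array([502.6,-10,0]);yw=np.radians(3.39);UY=np.array([-np.sin(yw),np.cos(yw),0]);UX=np.array([np.cos(yw),np.sin(yw),0])
def stat():
    s=ctrl.sense();w=s["ee_rot"];R=Rotation.from_quat([w[1],w[2],w[3],w[0]]).as_matrix();e=s["eef_pos"]
    print("t",s["time_s"],"gauge",(e-O)@UX,(e-O)@UY,e[2],"F(gx,gy,z)",s["force"]@UX,s["force"]@UY,s["force"][2],"q",s["joints"],"grip",s["grip_width"])
    print("R in gauge",R.T@UY,R.T@UX);return R
np.set_printoptions(precision=3,suppress=True)
E
python3 -c "
from h import *
R=stat()
G=O-14*UX-77*UY+[0,0,193]
print('tool move',R.T@(G-ctrl.sense()['eef_pos']))"
```

```text
t 2.3 gauge -218.14702114911213 367.8179254091085 193.1796214317211 F(gx,gy,z) 0.9758125155788671 -0.4108447568688146 0.5985178007716081 q [ 0.647  0.108  1.752 -0.     1.281  0.587] grip -0.0003276204804697097
R in gauge [1. 0. 0.] [-0.  1.  0.]
tool move [-444.908  203.951    0.199]
```

Request:
{"api": "send_rows", "payload": {
  "targets": [
    [1, -0.05, 0.023, 0, 0, 0, 0],
    [1, -0.05, 0.023, 0, 0, 0, 0],
    [1, -0.05, 0.023, 0, 0, 0, 0],
    [1, -0.05, 0.023, 0, 0, 0, 0],
    [1, -0.05, 0.023, 0, 0, 0, 0],
    [1, -0.05, 0.023, 0, 0, 0, 0],
    [1, -0.05, 0.023, 0, 0, 0, 0],
    [1, -0.05, 0.023, 0.03, 0, 0, 0],
    [1, -0.045, 0.02, 0.03, 0, 0, 0],
    [1, 0, 0, 0.03, 0, 0, 0]
  ]
}}

```text
time_s: 3.55
eef_pos: [493.3, -89.1, 101.9]
ee_rot: [0.0, 0.687, 0.726, -0.0]
force: [-0.4, 0.3, -0.9]
grip_width: -0.005
grip_force: 0.0
```

```bash
python3 -c "
from h import *
R=stat()
p=ctrl.capture('wrist');cv2.imwrite('pics/w1.png',cv2.cvtColor(p['img'],cv2.COLOR_RGB2BGR))
for k,z in (('lock_top',60),('stop_middle',30),('tall_block_notch',22),('stop_nose',22)):
  for q in ctrl.landmark_of(k,p)[:1]:
    X=atz(p,q['point'],z);print(k,q['score'],q['point'],(X-O)@UX,(X-O)@UY)
"
```

```text
t 3.55 gauge -14.002086055990008 -78.39976179367281 101.88489044115894 F(gx,gy,z) -0.3925326279933588 0.3429387537006446 -0.9144062616787916 q [-0.413  0.355  1.694 -0.     1.092 -0.468] grip -0.004918738961249988
R in gauge [ 1.    -0.004 -0.   ] [0.004 1.    0.   ]
lock_top 0.84 [260.9, 114.2] -9.87629033202948 -14.30104740792177
stop_middle 0.88 [259.4, 108.8] -10.622190208777297 -12.070368526459776
tall_block_notch 0.55 [312.6, 209.5] 40.013330235696486 -105.04416466123381
stop_nose 0.95 [315.6, 108.4] 37.29709716740232 -12.344929269754871
```

View pics/w1.png

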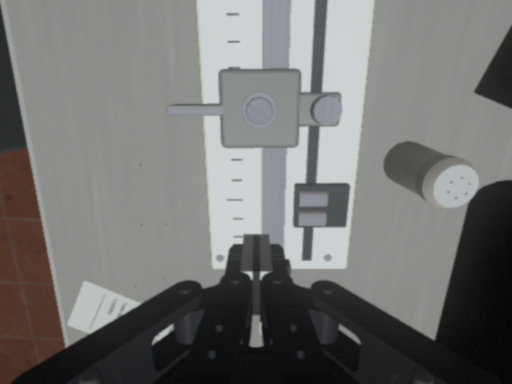

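The wrist view shows the stop block at about (260,108), its pin at (260,110) and the low block at (320,205). The fingertips, at (256,240), are clear of both, so I'm descending.

Request:
{"api": "send_rows", "payload": {
  "targets": [
    [1, 0, 0, 0.025, 0, 0, 0],
    [1, 0, 0, 0.025, 0, 0, 0],
    [1, 0, 0, 0.02, 0, 0, 0],
    [1, 0, 0, 0.004, 0, 0, 0],
    [1, 0.003, 0, 0, 0, 0, 0],
    [1, 0.003, 0, 0, 0, 0, 0],
    [1, 0.003, 0, 0, 0, 0, 0],
    [1, 0.003, 0, 0, 0, 0, 0],
    [1, 0.003, 0, 0, 0, 0, 0],
    [1, 0, 0, 0, 0, 0, 0]
  ]
}}

```text
time_s: 5.05
eef_pos: [491.5, -71.2, 29.2]
ee_rot: [0.0, 0.686, 0.728, -0.0]
force: [-0.1, -0.5, 0.0]
grip_width: -0.001
grip_force: 0.0
```

```bash
python3 -c "
from h import *
R=stat()"
```

```text
t 5.05 gauge -14.687130612771542 -60.425599647033785 29.2125862638215 F(gx,gy,z) -0.15417135517973235 -0.4418308392642617 0.029850043213231783 q [-0.38   0.452  1.775 -0.     0.915 -0.439] grip -0.0006832439864080078
R in gauge [ 1.  0. -0.] [-0.  1. -0.]
```

Request:
{"api": "send_rows", "payload": {
  "targets": [
    [1, 0.002, 0, 0, 0, 0, 0],
    [1, 0.002, 0, 0, 0, 0, 0],
    [1, 0.002, 0, 0, 0, 0, 0],
    [1, 0.002, 0, 0, 0, 0, 0],
    [1, 0.002, 0, 0, 0, 0, 0],
    [1, 0.003, 0, 0, 0, 0, 0],
    [1, 0.004, 0, 0, 0, 0, 0],
    [1, 0.004, 0, 0, 0, 0, 0],
    [1, 0.004, 0, 0, 0, 0, 0],
    [1, 0.004, 0, 0, 0, 0, 0]
  ]
}}

```text
time_s: 6.3
eef_pos: [489.8, -42.1, 29.2]
ee_rot: [0.0, 0.686, 0.728, -0.0]
force: [-0.5, 0.1, -1.2]
grip_width: 0.0
grip_force: 0.0
```

Request:
{"api": "send_rows", "payload": {
  "targets": [
    [1, 0.004, 0, 0, 0, 0, 0],
    [1, 0.004, 0, 0, 0, 0, 0],
    [1, 0.004, 0, 0, 0, 0, 0],
    [1, 0.004, 0, 0, 0, 0, 0],
    [1, 0.004, 0, 0, 0, 0, 0],
    [1, 0.004, 0, 0, 0, 0, 0],
    [1, 0.004, 0, 0, 0, 0, 0],
    [1, 0.004, 0, 0, 0, 0, 0],
    [1, 0.004, 0, 0, 0, 0, 0],
    [1, 0.004, 0, 0, 0, 0, 0]
  ]
}}

```text
time_s: 7.55
eef_pos: [487.4, -2.2, 29.2]
ee_rot: [-0.0, 0.686, 0.728, 0.0]
force: [1.1, 0.1, 0.6]
grip_width: 0.002
grip_force: 0.0
```

```bash
cat > look.py <<'E'
from h import *
import sys
stat()
for n in ('wrist','top','side'):
  p=ctrl.capture(n);cv2.imwrite(f'pics/{n}_{sys.argv[1]}.png',cv2.cvtColor(p['img'],cv2.COLOR_RGB2BGR))
  for k,z in (('lock_top',60),('stop_middle',30),('stop_nose',22),('tall_block_notch',22)):
    for q in ctrl.landmark_of(k,p)[:1]:
      X=atz(p,q['point'],z);print(n,k,q['score'],q['point'],(X-O)@UX,(X-O)@UY)
E
python3 look.py a
```

```text
t 7.55 gauge -14.680174176309897 8.676151882777551 29.1815489398298 F(gx,gy,z) 1.1077555612115924 0.06503485448914596 0.6082984430886841 q [-0.245  0.436  1.802  0.     0.904 -0.304] grip 0.002057847268319717
R in gauge [ 1. -0.  0.] [ 0.  1. -0.]
wrist stop_middle 0.78 [261.6, 243.8] -10.597203521598297 -10.207643153415324
wrist stop_nose 0.69 [331.5, 242.3] 39.34692745024102 -13.401259172202936
wrist tall_block_notch 0.63 [345.7, 84.2] 39.33845620937527 92.60556884138951
top lock_top 0.6 [240.5, 202.6] 42.09620245484686 100.18288165911407
top tall_block_notch 0.55 [241.7, 202.3] 45.85515715826826 97.87890285142555
side lock_top 0.53 [243.6, 209.1] -6.250317216593169 -14.255022800416372
side stop_middle 0.84 [241.8, 217.5] -7.310321542042261 -6.061202699719984
side stop_nose 0.74 [258.9, 215.9] 43.30317092827125 -9.62822103627402
side tall_block_notch 0.64 [239.0, 202.6] 29.16168098978733 80.09097341567845
```

View pics/wrist_a.png

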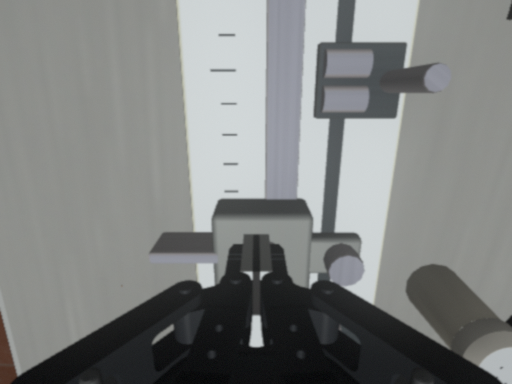

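View pics/side_a.png

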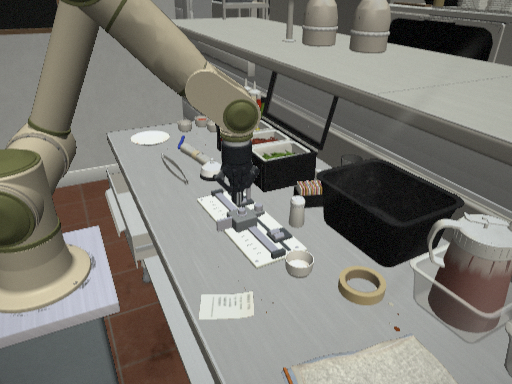

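```bash
python3 - <<'E'
from h import *
p=ctrl.capture('wrist');c=ray(p,(256,192))[0];print("cam",(c-O)@UX,(c-O)@UY,c[2])
def g(n,u,z):X=atz(p,u,z);print(n,(X-O)@UX,(X-O)@UY)
g("hump mid",(347,82),28);g("post top",(437,77),69);g("barrel top",(345,268),60);g("barrel base?",(341,240),40)
g("top far edge",(262,218),46);g("bottom far edge",(262,200),12);g("plate top",(185,258),46)
g("post-base",(385,82),20)
print("tcp px",proj(p,ctrl.sense()['eef_pos']))
t=ctrl.capture('top');a=t['img'][180:240,220:310,::-1];cv2.imwrite('pics/tc.png',cv2.resize(a,None,fx=8,fy=8,interpolation=cv2.INTER_CUBIC))
E
```

```text
cam -14.478846859951975 87.97134273873641 210.22930844941874
hump mid 38.262987985120695 93.37581500425838
post top 66.3559690909991 94.2404343637828
barrel top 37.749548158084416 -10.03842627106682
barrel base? 40.16705985031997 -2.317457097404555
top far edge -10.800912882012053 15.714713802816636
bottom far edge -10.125099751674856 14.733060652385996
plate top -59.386042283072975 -11.813058580879241
post-base 63.53336080930061 93.60415858919293
tcp px [255.59  217.907]
```

View pics/tc.png

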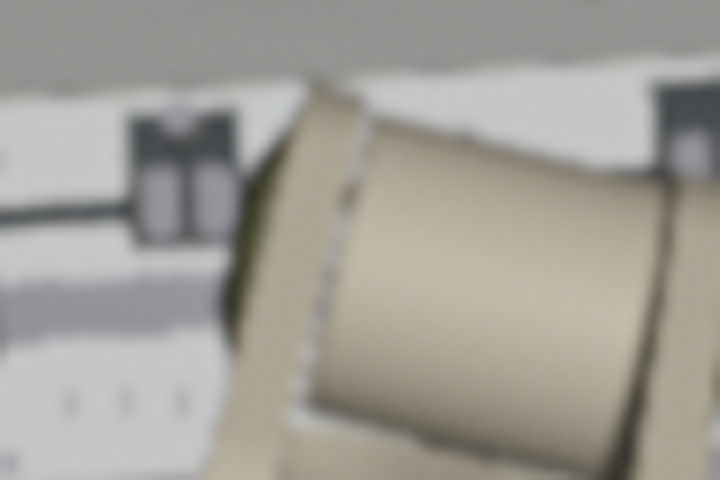

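```bash
python3 - <<'E'
from h import *
p=ctrl.capture('wrist');c,d=ray(p,(256,236))
for y in (-5,0,8.7,15,19.7):
    k=(y-(c-O)@UY)/(d@UY);print(y,(c+k*d)[2])
print(ctrl.sense()['force'],ctrl.sense()['tau'])
im=ctrl.capture('side')['img'][170:260,190:310,::-1]
cv2.imwrite('pics/sc.png',cv2.resize(im,None,fx=6.5,fy=6.5,interpolation=cv2.INTER_CUBIC))
E
```

```text
-5 29.144036537908136
0 38.88143266867661
8.7 55.82450193621378
15 68.09362106098209
19.7 77.24677342390447
[0.276 0.153 0.099] [ -0.006 -40.741 -19.874  -0.      0.001  -0.   ]
```

View pics/sc.png

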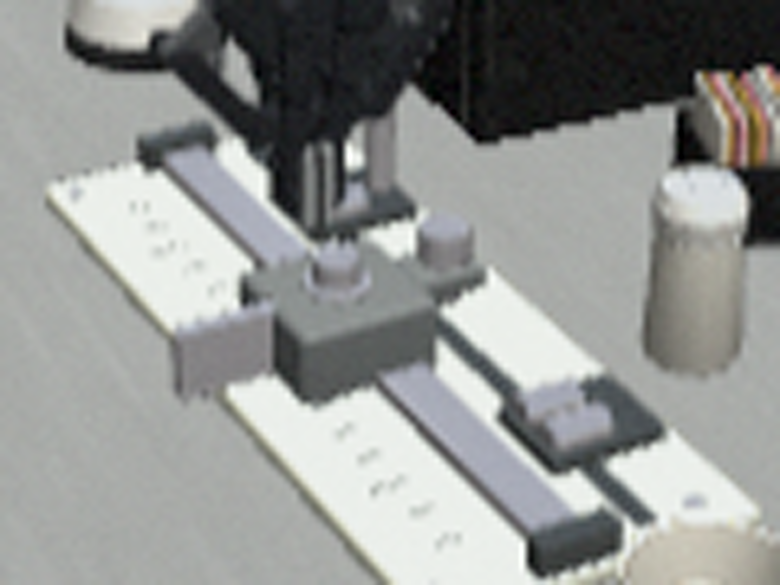

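```bash
python3 - <<'E'
from h import *
w=ctrl.capture('wrist');s=ctrl.capture('side')
e=ctrl.sense()['eef_pos'];print("tcp in side",proj(s,e),"wrist",proj(w,e))
X=tri([(w,(256,236)),(s,(239.5,205))]);print("tri tip gauge",(X-O)@UX,(X-O)@UY,X[2],"reproj",proj(s,X),proj(w,X))
# stop from side: pin top px, barrel top px
for n,u in(("pin",(337/6.5+190,250/6.5+170)),("barrel",(446/6.5+190,225/6.5+170))):
    Y=atz(s,u,60);print(n,(Y-O)@UX,(Y-O)@UY)
for n,u,z in(("plate lower-outer",(180/6.5+190,398/6.5+170),12),("block bottom near corner",(318/6.5+190,405/6.5+170),12)):
    Y=atz(s,u,z);print(n,(Y-O)@UX,(Y-O)@UY)
E
```

```text
tcp in side [236.834 215.927] wrist [255.584 217.9  ]
tri tip gauge -10.615647391289016 9.211733864751325 60.44749001663976 reproj [237.964 205.345] [262.761 238.978]
pin -8.754304031079617 -9.218420971092009
barrel 39.855384730206275 -12.719593261858515
plate lower-outer -80.08865077769691 -10.042237902500645
block bottom near corner -34.04742096017808 -40.60299846637692
```

The fingers passed just over the pin. The pictures put the tips about 30 mm higher than the reported TCP, and the stop hasn't moved. I'll go back behind the stop and check from there.

Request:
{"api": "send_rows", "payload": {
  "targets": [
    [1, 0, 0, -0.02, 0, 0, 0],
    [1, 0, 0, -0.02, 0, 0, 0],
    [1, -0.02, 0, 0, 0, 0, 0],
    [1, -0.03, 0, 0, 0, 0, 0],
    [1, -0.03, 0, 0, 0, 0, 0],
    [1, 0, 0, 0.02, 0, 0, 0],
    [1, 0, 0, 0.02, 0, 0, 0],
    [1, 0, 0, 0.007, 0, 0, 0],
    [1, 0, 0, 0, 0, 0, 0],
    [1, 0, 0, 0, 0, 0, 0]
  ]
}}

```text
time_s: 9.85
eef_pos: [492.6, -82.4, 22.9]
ee_rot: [0.001, 0.686, 0.728, 0.0]
force: [-0.6, -0.3, 0.9]
grip_width: 0.004
grip_force: 0.0
```

```bash
python3 - <<'E'
from h import *
stat();print(ctrl.sense())
s=ctrl.capture('side');w=ctrl.capture('wrist')
e=ctrl.sense()['eef_pos'];print("tcp in side",proj(s,e),"up30",proj(s,e+[0,0,30]))
a=s['img'][170:260,200:300,::-1];b=w['img'][150:300,170:350,::-1]
a=cv2.resize(a,(400,360),interpolation=cv2.INTER_CUBIC);b=cv2.resize(b,(396,330),interpolation=cv2.INTER_CUBIC)
u=((proj(s,e)-[200,170])*4).astype(int);cv2.circle(a,tuple(map(int,u)),3,(0,0,255),-1)
u=((proj(w,e)-[170,150])*2.2).astype(int);cv2.circle(b,tuple(map(int,u)),3,(0,0,255),-1)
o=np.zeros((360,796,3),np.uint8);o[:,:400]=a;o[:330,400:]=b;cv2.imwrite('pics/cmp.png',o)
E
```

```text
t 9.85 gauge -14.271542330874366 -71.72891634863262 22.877005551703952 F(gx,gy,z) -0.6554398989671447 -0.30800587007861374 0.8905914876352119 q [-0.401  0.467  1.772 -0.     0.901 -0.46 ] grip 0.004099361178618684
R in gauge [ 1.     0.    -0.001] [-0.     1.     0.001]
{'time_s': 9.85, 'joints': array([-0.401,  0.467,  1.772, -0.   ,  0.901, -0.46 ]), 'dq': array([ 0.001, -0.002,  0.001,  0.   , -0.001, -0.   ]), 'tau': array([ -0.031, -41.703, -19.685,  -0.001,   0.003,  -0.   ]), 'eef_pos': array([492.595, -82.447,  22.877]), 'ee_rot': array([0.001, 0.686, 0.728, 0.   ]), 'force': array([-0.636, -0.346,  0.891]), 'wrist_torque': array([-0.004, -0.031,  0.017]), 'grip_force': 0.0, 'grip_width': 0.004099361178618684}
tcp in side [251.496 232.766] up30 [251.603 222.779]
```

View pics/cmp.png

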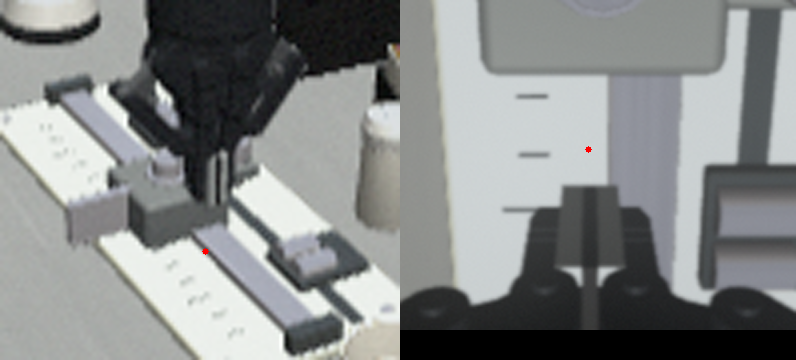

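Both views put the tips about 31 mm above the reported TCP (side crop tip at (213,205), TCP mark at (205,252)). I'll lower to a tip height of about 34 mm, in small steps.

Request:
{"api": "send_rows", "payload": {
  "targets": [
    [1, 0, 0, 0.002, 0, 0, 0],
    [1, 0, 0, 0.002, 0, 0, 0],
    [1, 0, 0, 0.002, 0, 0, 0],
    [1, 0, 0, 0.002, 0, 0, 0],
    [1, 0, 0, 0.002, 0, 0, 0],
    [1, 0, 0, 0.002, 0, 0, 0],
    [1, 0, 0, 0.002, 0, 0, 0],
    [1, 0, 0, 0.002, 0, 0, 0],
    [1, 0, 0, 0.002, 0, 0, 0],
    [1, 0, 0, 0.002, 0, 0, 0]
  ]
}}

```text
time_s: 11.2
eef_pos: [492.2, -82.3, 2.1]
ee_rot: [-0.0, 0.686, 0.728, -0.0]
force: [-0.2, -0.3, 0.2]
grip_width: 0.003
grip_force: 0.0
```

Request:
{"api": "send_rows", "payload": {
  "targets": [
    [1, 0.002, 0, 0, 0, 0, 0],
    [1, 0.002, 0, 0, 0, 0, 0],
    [1, 0.002, 0, 0, 0, 0, 0],
    [1, 0.002, 0, 0, 0, 0, 0],
    [1, 0.002, 0, 0, 0, 0, 0],
    [1, 0.003, 0, 0, 0, 0, 0],
    [1, 0.003, 0, 0, 0, 0, 0],
    [1, 0.003, 0, 0, 0, 0, 0],
    [1, 0.003, 0, 0, 0, 0, 0],
    [1, 0.003, 0, 0, 0, 0, 0]
  ]
}}

```text
time_s: 12.45
eef_pos: [490.7, -57.4, 2.2]
ee_rot: [0.0, 0.686, 0.728, -0.0]
force: [-0.1, -1.3, -0.0]
grip_width: -0.001
grip_force: 0.8
```

```bash
cat > meas.py <<'E'
from h import *
stat()
for n in ('wrist','side'):
  p=ctrl.capture(n)
  for k,z in (('lock_top',60),('stop_middle',30),('stop_nose',22),('tall_block_notch',22)):
    for q in ctrl.landmark_of(k,p)[:1]:
      X=atz(p,q['point'],z);print(n,k,round(q['score'],2),q['point'],(X-O)@UX,(X-O)@UY)
E
python3 meas.py
```

```text
t 12.45 gauge -14.670832987533604 -46.58540310857018 2.200549832279054 F(gx,gy,z) -0.15388568697550656 -1.3278697649549558 -0.01233707575078638 q [-0.354  0.493  1.8   -0.     0.848 -0.413] grip -0.0014494520540347566
R in gauge [ 1. -0. -0.] [0. 1. 0.]
wrist lock_top 0.66 [265.3, 188.6] -10.363671309239358 -7.168512060886081
wrist stop_middle 0.75 [264.0, 170.9] -10.150217588238931 -7.019991059901921
wrist stop_nose 0.74 [353.0, 164.7] 39.73155523019572 -5.560422801455406
side lock_top 0.31 [173.2, 172.5] -93.77660617546297 282.21563940794704
side stop_middle 0.91 [240.9, 218.9] -12.6491380856853 -11.068638264712286
side stop_nose 0.66 [255.4, 212.9] 42.64490375940345 8.447270686190565
side tall_block_notch 0.39 [240.6, 201.8] 35.359775720356666 82.00396393010112
```

Contact: −1.3 N along the rail, and the stop has moved to about −6 mm, which matches TCP + 41 mm. I'll keep pushing.

Request:
{"api": "send_rows", "payload": {
  "targets": [
    [1, 0.004, 0, 0, 0, 0, 0],
    [1, 0.004, 0, 0, 0, 0, 0],
    [1, 0.004, 0, 0, 0, 0, 0],
    [1, 0.004, 0, 0, 0, 0, 0],
    [1, 0.004, 0, 0, 0, 0, 0],
    [1, 0.004, 0, 0, 0, 0, 0],
    [1, 0.004, 0, 0, 0, 0, 0],
    [1, 0.004, 0, 0, 0, 0, 0],
    [1, 0.004, 0, 0, 0, 0, 0],
    [1, 0.004, 0, 0, 0, 0, 0]
  ]
}}

```text
time_s: 14.2
eef_pos: [488.3, -17.2, 2.2]
ee_rot: [-0.0, 0.686, 0.728, 0.0]
force: [0.4, -1.2, -0.0]
grip_width: -0.004
grip_force: 0.8
```

Request:
{"api": "send_rows", "payload": {
  "targets": [
    [1, 0.004, 0, 0, 0, 0, 0],
    [1, 0.004, 0, 0, 0, 0, 0],
    [1, 0.004, 0, 0, 0, 0, 0],
    [1, 0.003, 0, 0, 0, 0, 0],
    [1, 0.003, 0, 0, 0, 0, 0],
    [1, 0.003, 0, 0, 0, 0, 0],
    [1, 0.003, 0, 0, 0, 0, 0],
    [1, 0.003, 0, 0, 0, 0, 0],
    [1, 0.002, 0, 0, 0, 0, 0],
    [1, 0.002, 0, 0, 0, 0, 0]
  ]
}}

```text
time_s: 15.45
eef_pos: [486.5, 13.6, 2.2]
ee_rot: [-0.0, 0.686, 0.728, -0.0]
force: [-0.9, -1.0, 0.2]
grip_width: 0.0
grip_force: 0.8
```

```bash
python3 meas.py
```

```text
t 15.45 gauge -14.706019484012893 24.534029266986995 2.16493589334589 F(gx,gy,z) -0.9740753401839761 -0.9682167889453721 0.22952162433490841 q [-0.213  0.481  1.822  0.     0.839 -0.272] grip 0.00021761071328533222
R in gauge [ 1. -0.  0.] [ 0.  1. -0.]
wrist stop_middle 0.86 [262.8, 171.8] -10.793322220460693 63.57050976653405
wrist stop_nose 0.56 [350.2, 168.2] 38.36239438285904 63.51821829520441
wrist tall_block_notch 0.55 [356.1, 110.8] 38.352333506541854 94.63529877383993
side stop_middle 0.64 [242.1, 199.5] 38.872466034715565 79.35728040911809
side stop_nose 0.61 [242.7, 202.3] 39.33528706739409 76.58409836709406
side tall_block_notch 0.6 [274.9, 237.3] 27.872378580836834 -115.90361647147374
```

Request:
{"api": "send_rows", "payload": {
  "targets": [
    [1, 0.002, 0, 0, 0, 0, 0],
    [1, 0.002, 0, 0, 0, 0, 0],
    [1, 0.002, 0, 0, 0, 0, 0],
    [1, 0.002, 0, 0, 0, 0, 0],
    [1, 0.002, 0, 0, 0, 0, 0],
    [1, 0.001, 0, 0, 0, 0, 0],
    [1, 0.001, 0, 0, 0, 0, 0],
    [1, 0.001, 0, 0, 0, 0, 0],
    [1, 0.001, 0, 0, 0, 0, 0],
    [1, 0.001, 0, 0, 0, 0, 0]
  ]
}}

```text
time_s: 17.2
eef_pos: [485.6, 28.1, 2.2]
ee_rot: [0.0, 0.686, 0.728, -0.0]
force: [-0.7, -4.7, 0.1]
grip_width: 0.0
grip_force: 2.5
```

Request:
{"api": "send_rows", "payload": {
  "targets": [
    [1, 0.001, 0, 0, 0, 0, 0],
    [1, 0.001, 0, 0, 0, 0, 0],
    [1, 0.001, 0, 0, 0, 0, 0],
    [1, 0, 0, 0, 0, 0, 0],
    [1, 0, 0, 0, 0, 0, 0],
    [1, 0, 0, 0, 0, 0, 0],
    [1, 0, 0, 0, 0, 0, 0],
    [1, 0, 0, 0, 0, 0, 0],
    [1, 0, 0, 0, 0, 0, 0],
    [1, 0, 0, 0, 0, 0, 0]
  ]
}}

```text
time_s: 18.45
eef_pos: [485.4, 31.5, 2.2]
ee_rot: [-0.0, 0.686, 0.728, 0.0]
force: [-0.3, -1.2, -0.2]
grip_width: -0.0
grip_force: 0.0
```

```bash
python3 meas.py
```

```text
t 18.45 gauge -14.678767262529929 42.44032861272232 2.181590921797448 F(gx,gy,z) -0.37662512730378783 -1.2166373261120296 -0.2329323571389348 q [-0.177  0.481  1.823  0.     0.838 -0.236] grip -0.00021521879108018886
R in gauge [ 1. -0.  0.] [0. 1. 0.]
wrist lock_top 0.78 [264.7, 190.1] -10.596951467283596 81.14131297277335
wrist stop_middle 0.77 [262.3, 171.8] -11.031328363171143 81.49761093514213
wrist stop_nose 0.74 [262.3, 187.6] -10.791583684512082 70.04146937831469
wrist tall_block_notch 0.58 [353.8, 146.3] 39.132233292458366 93.76858765268733
side lock_top 0.42 [276.1, 235.7] 3.6069300976769485 -157.2000223396391
side stop_middle 0.83 [226.9, 203.9] -10.581075722686863 77.37784362313764
side stop_nose 0.65 [239.1, 199.7] 37.23289243937629 94.94451934695897
side tall_block_notch 0.62 [241.3, 203.5] 32.572693865097285 72.40037784169765
```

The force rose to 4.7 N and faded, so the nose is at the crest (stop about 82, notch about 93.5). A few more millimetres should make it jump.

Request:
{"api": "send_rows", "payload": {
  "targets": [
    [1, 0.001, 0, 0, 0, 0, 0],
    [1, 0.001, 0, 0, 0, 0, 0],
    [1, 0.001, 0, 0, 0, 0, 0],
    [1, 0.0005, 0, 0, 0, 0, 0],
    [1, 0.0005, 0, 0, 0, 0, 0],
    [1, 0, 0, 0, 0, 0, 0],
    [1, 0, 0, 0, 0, 0, 0],
    [1, 0, 0, 0, 0, 0, 0],
    [1, 0, 0, 0, 0, 0, 0],
    [1, 0, 0, 0, 0, 0, 0]
  ]
}}

```text
time_s: 20.2
eef_pos: [485.2, 35.4, 2.2]
ee_rot: [-0.0, 0.686, 0.728, -0.0]
force: [0.0, 0.7, 0.2]
grip_width: -0.004
grip_force: 0.0
```

```bash
python3 meas.py
```

```text
t 20.2 gauge -14.698320060317114 46.39047043706765 2.167522755374525 F(gx,gy,z) 0.05870834564613138 0.7002677391812306 0.15371948270208205 q [-0.169  0.481  1.823  0.     0.838 -0.227] grip -0.0036438573440229455
R in gauge [ 1. -0.  0.] [ 0.  1. -0.]
wrist lock_top 0.77 [263.7, 187.2] -11.071938795537106 86.4503185392245
wrist stop_middle 0.58 [264.0, 172.9] -10.144996418204585 84.85939254357989
wrist stop_nose 0.61 [354.2, 165.7] 40.454370492455126 86.85045559480261
wrist tall_block_notch 0.9 [354.6, 153.2] 39.936271880013926 93.9175730973952
side lock_top 0.6 [275.9, 234.6] 5.60722183576835 -153.1520594501828
side stop_middle 0.76 [225.5, 201.1] -7.123401898471669 93.55439678318065
side stop_nose 0.57 [239.1, 199.4] 38.0533877619936 96.5176156593009
side tall_block_notch 0.72 [242.7, 202.5] 38.7938568305801 75.56602839235134
```

Request:
{"api": "send_rows", "payload": {
  "targets": [
    [1, 0.0005, 0, 0, 0, 0, 0],
    [1, 0.0005, 0, 0, 0, 0, 0],
    [1, 0.0005, 0, 0, 0, 0, 0],
    [1, 0, 0, 0, 0, 0, 0],
    [1, 0, 0, 0, 0, 0, 0],
    [1, 0, 0, 0, 0, 0, 0],
    [1, 0, 0, 0, 0, 0, 0],
    [1, 0, 0, 0, 0, 0, 0],
    [1, 0, 0, 0, 0, 0, 0],
    [1, 0, 0, 0, 0, 0, 0]
  ]
}}

```text
time_s: 21.95
eef_pos: [485.1, 36.9, 2.2]
ee_rot: [0.0, 0.686, 0.728, 0.0]
force: [0.1, -1.5, -0.6]
grip_width: 0.002
grip_force: 0.0
```

```bash
python3 meas.py; python3 - <<'E'
from h import *
p=ctrl.capture('wrist');cv2.imwrite('pics/wn.png',cv2.resize(p['img'][90:270,170:420,::-1],None,fx=3,fy=3,interpolation=cv2.INTER_CUBIC))
E
```

```text
t 21.95 gauge -14.661596617469765 47.87719148435361 2.183993524733557 F(gx,gy,z) -0.03597533490188346 -1.5105977983991372 -0.616905106294825 q [-0.165  0.481  1.823 -0.     0.838 -0.224] grip 0.0023298708031040853
R in gauge [ 1. -0. -0.] [0. 1. 0.]
wrist lock_top 0.58 [263.5, 188.5] -11.14306694626641 87.33041625718376
wrist stop_middle 0.92 [263.6, 171.2] -10.353908083389632 87.27552967462465
wrist stop_nose 0.77 [354.1, 167.8] 40.5391949750269 87.1211410158035
wrist tall_block_notch 0.68 [350.5, 155.8] 37.83662204488463 93.94148726454381
side stop_middle 0.85 [227.9, 201.5] -2.1170088573545915 88.25975108791874
side stop_nose 0.67 [301.2, 272.0] 8.285248026185897 -255.93034291178955
side tall_block_notch 0.69 [239.5, 202.5] 30.693219657770477 79.92112911221396
```

View pics/wn.png

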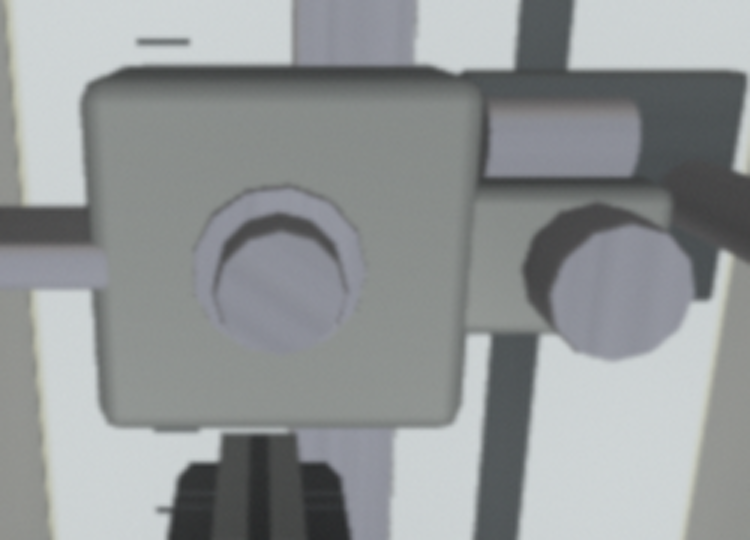

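```bash
python3 - <<'E'
from h import *
p=ctrl.capture('wrist')
def g(n,u,z):X=atz(p,(170+u[0]/3,90+u[1]/3),z);print(n,(X-O)@UX,(X-O)@UY)
g("far top",(282,84),46);g("near top",(282,426),46);g("pin",(282,292),60);g("barrel",(621,291),60)
g("block base far",(600,73),12);g("base near",(700,298),12);g("hump far edge near",(560,178),28);g("hump far edge far",(560,100),24)
E
```

```text
far top -10.79852007336722 116.28766192149763
near top -10.32568128709564 59.30442802787885
pin -10.928305158516011 87.86782927826094
barrel 38.490092155884234 88.00169706663232
block base far 49.66151222535681 115.49816093062297
base near 75.35872550511529 71.1203998079186
hump far edge near 38.80107823430966 98.6576157884273
hump far edge far 38.69305263663976 111.73180443700244
```

The stop is at about 88 and the notch about 93.4, and the fingers still touch the face. It hasn't jumped yet, so I'm pushing on a little.

Request:
{"api": "send_rows", "payload": {
  "targets": [
    [1, 0.0005, 0, 0, 0, 0, 0],
    [1, 0.0005, 0, 0, 0, 0, 0],
    [1, 0.0005, 0, 0, 0, 0, 0],
    [1, 0.0005, 0, 0, 0, 0, 0],
    [1, 0, 0, 0, 0, 0, 0],
    [1, 0, 0, 0, 0, 0, 0],
    [1, 0, 0, 0, 0, 0, 0],
    [1, 0, 0, 0, 0, 0, 0],
    [1, 0, 0, 0, 0, 0, 0],
    [1, 0, 0, 0, 0, 0, 0]
  ]
}}

```text
time_s: 23.8
eef_pos: [485.0, 38.9, 2.2]
ee_rot: [0.0, 0.686, 0.728, -0.0]
force: [0.6, -1.0, 0.5]
grip_width: -0.005
grip_force: 0.0
```

```bash
python3 meas.py
```

```text
t 23.8 gauge -14.692120976245583 49.88379253685889 2.1673527417913756 F(gx,gy,z) 0.5878861561078502 -1.059345512446838 0.49381584157498853 q [-0.161  0.481  1.822 -0.     0.838 -0.22 ] grip -0.005105061254951696
R in gauge [ 1. -0. -0.] [ 0.  1. -0.]
wrist lock_top 0.63 [263.8, 179.2] -11.045056330038832 93.56845412931756
wrist stop_middle 0.78 [263.7, 160.4] -10.346491275184253 95.15682158074988
wrist stop_nose 0.86 [354.0, 159.9] 40.013650284569856 93.6281767952753
side lock_top 0.56 [238.1, 195.0] 16.201216283763312 60.133873356067234
side stop_middle 0.61 [227.9, 200.1] 1.436008048654047 95.50632233226185
side stop_nose 0.65 [237.2, 197.5] 38.382695964154514 109.22122988376367
side tall_block_notch 0.75 [239.3, 201.5] 32.864731107245305 85.32150451958864
```

It jumped: the stop now measures 93.6 against the notch at 93.5. I'll back off, rise and move over the pin.

Request:
{"api": "send_rows", "payload": {
  "targets": [
    [1, -0.004, 0, 0, 0, 0, 0],
    [1, -0.006, 0, 0, 0, 0, 0],
    [1, 0, 0, -0.02, 0, 0, 0],
    [1, 0, 0, -0.02, 0, 0, 0],
    [1, 0, 0, -0.005, 0, 0, 0],
    [1, 0.02, 0.003, 0, 0, 0, 0],
    [1, 0.02, 0, 0, 0, 0, 0],
    [1, 0.0135, 0, 0, 0, 0, 0],
    [1, 0, 0, 0, 0, 0, 0],
    [1, 0, 0, 0, 0, 0, 0]
  ]
}}

```text
time_s: 25.55
eef_pos: [485.4, 82.1, 47.0]
ee_rot: [-0.0, 0.686, 0.728, -0.0]
force: [0.9, 0.5, -0.1]
grip_width: 0.007
grip_force: 0.0
```

```bash
python3 meas.py; python3 - <<'E'
from h import *
p=ctrl.capture('wrist');s=ctrl.capture('side');o=np.zeros((400,792,3),np.uint8)
o[:,:392]=cv2.resize(p['img'][150:300,180:327,::-1],(392,400));o[:,400:]=cv2.resize(s['img'][150:250,190:288,::-1],(392,400),interpolation=cv2.INTER_CUBIC)
cv2.imwrite('pics/pre.png',o)
E
```

```text
t 25.55 gauge -11.678454963286997 92.93876768598777 47.0408654075244 F(gx,gy,z) 0.9681730919290354 0.40750702266619826 -0.13215252991735094 q [-0.071  0.416  1.774 -0.     0.952 -0.13 ] grip 0.007259274586131827
R in gauge [ 1. -0. -0.] [ 0.  1. -0.]
wrist lock_top 0.98 [256.6, 225.0] -11.032739738780991 93.84182758163423
wrist stop_middle 0.56 [255.2, 206.4] -11.972538507015916 94.4506629036966
wrist stop_nose 0.82 [322.6, 205.3] 38.33048826657937 92.15058719731748
wrist tall_block_notch 0.86 [326.8, 201.9] 41.26271141387714 94.85986747482102
side lock_top 0.42 [223.2, 190.3] -8.2733611686226 104.58507338131251
side stop_middle 0.98 [225.4, 199.4] -3.0871366279829373 102.55667152841177
side stop_nose 0.89 [238.5, 198.0] 40.36199189883712 104.74772165313377
side tall_block_notch 0.54 [240.6, 203.4] 31.074510811859774 73.8545228486896
```

View pics/pre.png

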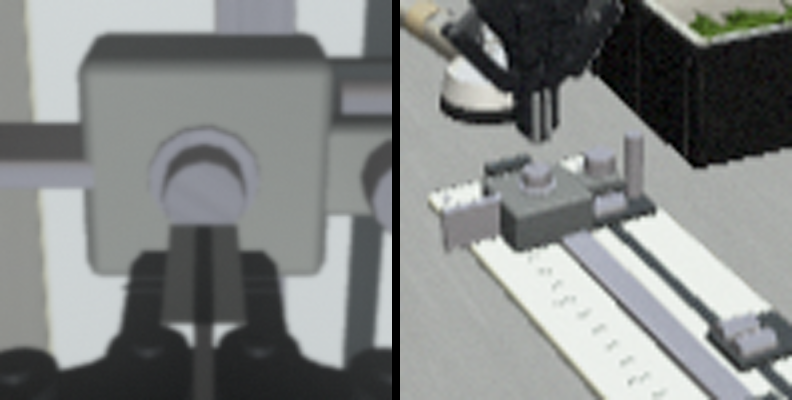

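Tips are centred above the pin (wrist crop pin at (205,190)), and the stop sits in the notch by the post. Pressing in small steps.

Request:
{"api": "send_rows", "payload": {
  "targets": [
    [1, 0, 0, 0.004, 0, 0, 0],
    [1, 0, 0, 0.004, 0, 0, 0],
    [1, 0, 0, 0.003, 0, 0, 0],
    [1, 0, 0, 0.003, 0, 0, 0],
    [1, 0, 0, 0.001, 0, 0, 0],
    [1, 0, 0, 0.001, 0, 0, 0],
    [1, 0, 0, 0.001, 0, 0, 0],
    [1, 0, 0, 0.001, 0, 0, 0],
    [1, 0, 0, 0.001, 0, 0, 0],
    [1, 0, 0, 0.001, 0, 0, 0]
  ]
}}

```text
time_s: 27.4
eef_pos: [485.4, 82.5, 27.1]
ee_rot: [-0.0, 0.686, 0.728, -0.0]
force: [0.8, 0.2, 0.0]
grip_width: 0.004
grip_force: 0.0
```

Request:
{"api": "send_rows", "payload": {
  "targets": [
    [1, 0, 0, 0.001, 0, 0, 0],
    [1, 0, 0, 0.001, 0, 0, 0],
    [1, 0, 0, 0.001, 0, 0, 0],
    [1, 0, 0, 0.001, 0, 0, 0],
    [1, 0, 0, 0.001, 0, 0, 0],
    [1, 0, 0, 0.001, 0, 0, 0],
    [1, 0, 0, 0.0005, 0, 0, 0],
    [1, 0, 0, 0.0005, 0, 0, 0],
    [1, 0, 0, 0, 0, 0, 0],
    [1, 0, 0, 0, 0, 0, 0]
  ]
}}

```text
time_s: 28.65
eef_pos: [485.5, 82.5, 20.2]
ee_rot: [0.0, 0.686, 0.728, 0.0]
force: [-2.0, -0.2, 4.1]
grip_width: 0.002
grip_force: 1.8
```

Request:
{"api": "send_rows", "payload": {
  "targets": [
    [1, 0, 0, 0.0005, 0, 0, 0],
    [1, 0, 0, 0.0005, 0, 0, 0],
    [1, 0, 0, 0.0005, 0, 0, 0],
    [1, 0, 0, 0.0005, 0, 0, 0],
    [1, 0, 0, 0.0005, 0, 0, 0],
    [1, 0, 0, 0.0005, 0, 0, 0],
    [1, 0, 0, 0, 0, 0, 0],
    [1, 0, 0, 0, 0, 0, 0],
    [1, 0, 0, 0, 0, 0, 0],
    [1, 0, 0, 0, 0, 0, 0]
  ]
}}

```text
time_s: 29.9
eef_pos: [485.4, 82.5, 17.1]
ee_rot: [0.0, 0.686, 0.728, -0.0]
force: [-0.1, -0.8, 1.7]
grip_width: 0.001
grip_force: 0.7
```

Request:
{"api": "send_rows", "payload": {
  "targets": [
    [1, 0, 0, 0.0005, 0, 0, 0],
    [1, 0, 0, 0.0005, 0, 0, 0],
    [1, 0, 0, 0.0005, 0, 0, 0],
    [1, 0, 0, 0.0005, 0, 0, 0],
    [1, 0, 0, 0.0005, 0, 0, 0],
    [1, 0, 0, 0, 0, 0, 0],
    [1, 0, 0, 0, 0, 0, 0],
    [1, 0, 0, 0, 0, 0, 0],
    [1, 0, 0, 0, 0, 0, 0],
    [1, 0, 0, 0, 0, 0, 0]
  ]
}}

```text
time_s: 31.15
eef_pos: [485.4, 82.5, 14.6]
ee_rot: [-0.0, 0.686, 0.728, 0.0]
force: [1.0, 0.9, 1.1]
grip_width: 0.0
grip_force: 0.6
```

Request:
{"api": "send_rows", "payload": {
  "targets": [
    [1, 0, 0, 0.0005, 0, 0, 0],
    [1, 0, 0, 0.0005, 0, 0, 0],
    [1, 0, 0, 0.0005, 0, 0, 0],
    [1, 0, 0, 0, 0, 0, 0],
    [1, 0, 0, 0, 0, 0, 0],
    [1, 0, 0, 0, 0, 0, 0],
    [1, 0, 0, 0, 0, 0, 0],
    [1, 0, 0, 0, 0, 0, 0],
    [1, 0, 0, 0, 0, 0, 0],
    [1, 0, 0, 0, 0, 0, 0]
  ]
}}

```text
time_s: 32.4
eef_pos: [485.5, 82.6, 13.8]
ee_rot: [0.0, 0.686, 0.728, 0.0]
force: [-3.2, 0.3, 9.6]
grip_width: -0.001
grip_force: 5.0
```

Request:
{"api": "send_rows", "payload": {
  "targets": [
    [1, 0, 0, 0.0005, 0, 0, 0],
    [1, 0, 0, 0, 0, 0, 0],
    [1, 0, 0, 0, 0, 0, 0],
    [1, 0, 0, 0, 0, 0, 0],
    [1, 0, 0, -0.01, 0, 0, 0],
    [1, 0, 0, -0.02, 0, 0, 0],
    [1, 0, 0, -0.03, 0, 0, 0],
    [1, 0, 0, -0.03, 0, 0, 0],
    [1, 0, 0, 0, 0, 0, 0],
    [1, 0, 0, 0, 0, 0, 0]
  ]
}}

```text
time_s: 33.65
eef_pos: [484.9, 82.6, 102.0]
ee_rot: [-0.0, 0.686, 0.728, -0.0]
force: [0.5, -1.4, -0.3]
grip_width: -0.0
grip_force: 0.0
```

```bash
python3 meas.py; python3 - <<'E'
from h import *
p=ctrl.capture('wrist');s=ctrl.capture('side');o=np.zeros((400,792,3),np.uint8)
o[:,:392]=cv2.resize(p['img'][150:300,180:327,::-1],(392,400));o[:,400:]=cv2.resize(s['img'][170:220,200:249,::-1],(392,400),interpolation=cv2.INTER_CUBIC)
cv2.imwrite('pics/post.png',o)
E
```

```text
t 33.65 gauge -12.161293152083996 93.4366935604612 101.99316490571786 F(gx,gy,z) 0.3804798621477418 -1.3999818075219623 -0.27336057298898875 q [-0.07   0.337  1.72  -0.     1.086 -0.129] grip -0.00017067782463224383
R in gauge [ 1. -0.  0.] [ 0.     1.    -0.001]
wrist stop_middle 0.84 [257.3, 183.6] -10.78740346648356 95.20971862879993
wrist stop_nose 0.82 [311.7, 182.2] 39.35673258140993 94.09710334904379
wrist tall_block_notch 0.84 [309.5, 184.0] 37.42894451031472 92.36197127801981
side lock_top 0.59 [223.8, 194.1] -16.470093377893125 83.5501023561142
side stop_middle 0.7 [224.8, 200.2] -6.622818773873641 99.1780834740976
side stop_nose 0.87 [238.6, 198.8] 38.41415092653377 100.36774574697438
side tall_block_notch 0.73 [240.3, 202.4] 32.98591040652084 79.34270841924025
```

The pin hit its hard stop: the force rose to about 10 N after about 8 mm of travel, the tool lagged its target, and the pin's top sits lower in the side view. The stop is still in the notch and the arm is clear, so I'm handing in.

```bash
python3 -c "
from rig import ctrl
print(ctrl.finish_job())"
```

```text
the job is handed in; nothing more can be done
None
```

I handed the job in. By my measurements, the stop sits in the tall-post block's notch (93.6 mm against about 93.5 mm), the lock pin was pressed to its hard stop, and the arm is clear. No verdict came back. The first pass slid over the pin because the fingertips sat about 31 mm higher than the reported TCP, but it left the stop where it was.

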